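# Click the jaw head onto the bench stand

### The job

Set up the bench stand for holding a small module: of the three holder heads standing on the black mat, take the one with the two upright jaws on top, and push it straight down over the square post of the stand until the spring balls click into its windows and the head sits fully home on the collar. Keep hold of it while you push it home (do not drop it on), then let go and leave it there. Leave the other two heads standing where they are.

Things in the scene. Friction and masses are not known exactly. Their poses are not given: they have to be found in the camera images.
- jaw_head_mid (a point): Centre of the jaw head: aluminium block 38 mm square, 60 mm high, two dark jaw bars on top (along its x, 12 mm high, 19 mm apart): 72 mm in all, 36 above and below this point. Below: square hole 26 mm wide, 44 deep, flared mouth; a 13 mm window in each side, so any quarter turn fits. Stands mouth down on a 3 mm mat, any place in the row; 170 g. x, y square to its sides. Grip across flat sides.
- post_seat (a point): Foot of the fixed stand's upright steel post, on its axis, at the collar's top, 45 mm above the bench; when home the head's rim rests here, its centre 36 mm above. Post 22 mm square, corners cut, 40 mm high, top 12 mm tapering to 8 mm. x, y square to its sides. Brass spring balls in its +x and -x sides, 19 mm up, stop the head some 15 mm short; a push of about 10 N takes it home. Base 110 mm square.
- pad_head_mid (a point): Bystander: centre of the head with a round dark disc (34 mm across) on top; block and height (72 mm) as the jaw head. Stands on the mat, to be left alone.
- pin_head_mid (a point): Bystander: centre of the head with four thin dark pins (7 mm thick) on top; block and height (72 mm) as the jaw head. Stands on the mat, to be left alone.
Things that resemble listed ones, but are neither listed nor needed, are in the scene too. What is meant by the part that bears post_seat is not red, and is the smaller of those in its own colour.

How it is judged:
On the way:
1. the jaw head is pushed fully home on the post while the robot still holds or presses it (z of jaw_head_mid in the frame of post_seat between 0.032 and 0.04 m and horizontal distance between jaw_head_mid and post_seat below 0.008 m and contact force between the fingers and jaw_head above 1 N), for 0.1 s.
At the end, for the whole second after the job is handed in: The jaw head is on the post, upright within 7 degrees, its rim within 4 mm of the collar (so the balls are in the windows), its axis within 8 mm of the post's, at rest and released (z of jaw_head_mid in the frame of post_seat between 0.032 and 0.04 m and horizontal distance between jaw_head_mid and post_seat below 0.008 m and angle between jaw_head_mid's own z axis and vertical below 0.12 rad and linear speed of jaw_head below 0.02 m/s); the robot touches nothing.
It fails at once if one of the other two heads is shifted by more than 30 mm or knocked over (distance of any of pad_head_mid, pin_head_mid from where it was at the start of the episode above 0.03 m or angle between any of pad_head_mid, pin_head_mid's own z axis and vertical above 0.5 rad).
It also fails if it takes over 38 s, if anything falls off the work surface, if the arm or the gripper's body presses on something with over 40 N, if the wrist force passes 120 N, or if a joint passes its speed limit or range.

### The arm

A 7-joint arm with a two-finger parallel gripper is mounted at the origin on the work surface. World frame = base frame: x ahead of the robot, y to its left, z up, the work surface at z = 0. Lengths are in m, angles in rad, forces in N, time in s.
With the tool pointing down it reaches from about 0.4 to 0.85 m from the base axis. Payload 10.4 kg.
Tool frame: the origin (TCP) lies on the centre line of the jaws, within the pads' length; the fingertips stand 8 mm ahead of it and the grasp point (between the pads) lies 11 mm behind it; z points along the fingers, y is the direction in which the jaws open and shut (so a half turn about z gives the same grasp; the last joint's range is limited). The gripper opens to 85 mm and grips with 20 to 120 N. Pads are 22 mm wide; open, the fingers measure 114 mm over their backs; the gripper's body (76 mm by 85 mm) begins 54 mm behind the grasp point. The pads swing forward as they close: fully open they stand 13 mm farther back than shut.
Start: joints at [1.272, 0.332, -0.065, 1.46, 0.022, 1.35, -0.088], TCP at [0.17, -0.601, 0.239] pointing down, gripper open.
Joint ranges: [-2.6, 2.6], [-0.5, 2.12], [-1.47, 1.34], [0.16, 2.42], [-1.27, 4.41], [0.06, 2.06], [-2.6, 2.6]. Speed limits (rad/s): [2.22, 2.22, 2.79, 2.79, 3.14, 3.14, 3.14].

### API

Orientations are given as a unit quaternion [x, y, z, w].
In Python, from workcell import manip gives the robot as it stands.
- The arm moves only by the tool arm_command, never from a script. Its argument "targets" is text: rows parted by semicolons, each of 6 numbers parted by spaces: the shift along the tool's x, y, z in mm, then the turn, a rotation vector about the tool's x, y, z in rad. A call has 1 to 5 rows; each row shifts and turns the commanded pose from where the row before left it, along the tool's axes as they then stand; what a row does not reach is not made up. A row lasts 1/8 s, in which the tool goes at most 62.5 mm and 10.7 degrees, less where a joint would pass 70% of its speed; a pose out of reach is approached as far as the arm can. A call is refused whole if a number of a shift passes 62.5 or a number of a turn 0.188, either way. A call with a gripper value outside its range is refused whole. "grip" is the finger opening in mm, from 0 to 85.4, set as the call begins (left out, the last holds). The fingers move at their own pace and stop on an object; "squeeze" is the grip in N (left out, the last holds). Time passes only in rows, so rows that do not move let the fingers close. It gives the time, the measured TCP pose, the force and the opening at its end, in the units of the state.
- manip.get_obs(): the state, without advancing time (a new reading comes with each control period).
- manip.camera(name): name is "side" or "top" or "wrist"; returns a dict with "frame" (420x560x3 uint8, red, green, blue), "vertical_fov" (degrees; the focal length in pixels is half the picture's height over the tangent of half this angle, whatever the lens; pixels are square), "cx", "cy" (the principal point, pixels), "rvec" (rotation vector, rad) and "tvec" (3), from world to camera coordinates, as OpenCV has them. Camera axes: x right, y down, z forward; pixel columns grow to the right and rows downward; lengths in m; the calibration is good to about 2 mm. A picture is of the moment at which its call begins. There is no depth.
- manip.hand_in(): hands the job in, once; it reports no verdict.
Trained networks look in a picture, given as the dict that the camera call returned (one of the last four; its "shot" number tells which), for a name from the list of things; names that differ only in an ending like _2 or _b are one class to them, and where a whole thing is asked for, a point or a joint stands for the part that bears it (a point fixed in the world has none). Each returns a list of dicts, best first, with "p" (0 to 1); they miss things now and then, are a little off and sometimes report something else, mostly with a low value. They report only what shows in the picture. A call takes as long as a camera call. They do not tell look-alikes from the thing itself.
- manip.search_frame(picture, name): "xyz" ([x, y, z] in m, in the coordinates of the camera as it stood for that picture, good to about 4 mm: the middle of the surface that is visible of it).
The state is a dict: "clock": time; "joint_pos": joint angles; "joint_velocities": joint speeds; "tau": joint torques, N m; "position": TCP position; "ee_rot": TCP orientation; "ft_force": force on the tool from outside, world axes, zero at the start; "torque": the same for the moment, N m; "grip_width": opening from 0.0 (shut) to 1.0 (fully open).
Only numpy, scipy, OpenCV 4.12 (cv2) and the standard library are available. Lean on these libraries where they do the work, as an engineer would, in place of code of your own. Each camera call takes 0.05 s, during which the arm holds its last target.

## Working session

There is one attempt and no reset: what is moved stays moved. The work goes in short steps, Python scripts to look and compute and a tool call to move; the robot and the scene stay as the last step left them, time stands still between calls to the robot, and variables do not carry over. Pictures are saved under pics/ and viewed, and the job is handed in when it is done.

Besides the shell and the picture viewer there is one more tool, called after ">>>" as a command line: name --argument value ..., lists and objects as JSON in quotes. arm_command: Moves the arm, as the interface text tells. Its arguments: {"type":"object","properties":{"targets":{"type":"string"},"grip":{"type":"number"},"squeeze":{"type":"number"}},"required":["targets"]}

```bash
mkdir -p pics; ls
cat > h.py <<'E'
import numpy as np,cv2
from scipy.spatial.transform import Rotation as R
from workcell import manip
def save(c,n): cv2.imwrite('pics/'+n,c['frame'][:,:,::-1])
def w(c,p):
    M=R.from_rotvec(np.ravel(c['rvec'])).as_matrix(); return M.T@(np.asarray(p)-np.ravel(c['tvec']))
def K(c):
    f=c['frame'].shape[0]/2/np.tan(np.radians(c['vertical_fov'])/2); return np.array([[f,0,c['cx']],[0,f,c['cy']],[0,0,1]])
def ray(c,u,v,z):
    M=R.from_rotvec(np.ravel(c['rvec'])).as_matrix(); o=-M.T@np.ravel(c['tvec']); d=M.T@np.linalg.inv(K(c))@[u,v,1]
    return o+d*(z-o[2])/d[2]
def proj(c,P):
    return cv2.projectPoints(np.asarray(P,float).reshape(-1,3),np.ravel(c['rvec']).astype(float),np.ravel(c['tvec']).astype(float),K(c),None)[0][:,0]
E
python3 - <<'E'
from h import *
o=manip.get_obs();print(o['clock'],o['position'],o['ee_rot'],o['ft_force'],o['grip_width'])
for n in ['top','side']:
    c=manip.camera(n);save(c,n+'0.png')
    print(n,[k for k in c])
    for t in ['jaw_head_mid','post_seat','pad_head_mid','pin_head_mid']:
        print(t,[(round(d['p'],2),w(c,d['xyz']).round(3),proj(c,w(c,d['xyz'])).round()) for d in manip.search_frame(c,t)])
E
```

```text
pics
0.0 [ 0.17010736 -0.6010271   0.23852693] [ 9.90504569e-01  1.37478006e-01 -1.32073591e-04 -6.92914826e-04] [-0.73074704  0.33184382 -0.3494866 ] 0.9968211256122118
top ['frame', 'vertical_fov', 'cx', 'cy', 'rvec', 'tvec', 'shot']
jaw_head_mid []
post_seat [(0.85, array([0.336, 0.162, 0.02 ]), array([[226., 270.]])), (0.81, array([0.537, 0.169, 0.012]), array([[231., 179.]])), (0.68, array([0.574, 0.348, 0.013]), array([[153., 159.]]))]
pad_head_mid [(0.62, array([ 0.542, -0.041,  0.062]), array([[327., 176.]]))]
pin_head_mid [(0.95, array([ 0.502, -0.144,  0.061]), array([[375., 198.]])), (0.69, array([ 0.522, -0.253,  0.061]), array([[428., 191.]]))]
side ['frame', 'vertical_fov', 'cx', 'cy', 'rvec', 'tvec', 'shot']
jaw_head_mid []
post_seat [(0.8, array([0.326, 0.189, 0.016]), array([[321., 279.]])), (0.75, array([0.569, 0.37 , 0.011]), array([[159., 324.]]))]
pad_head_mid [(0.64, array([ 0.546, -0.032,  0.049]), array([[251., 191.]]))]
pin_head_mid [(0.59, array([ 0.504, -0.144,  0.041]), array([[280., 175.]]))]
```

View pics/top0.png

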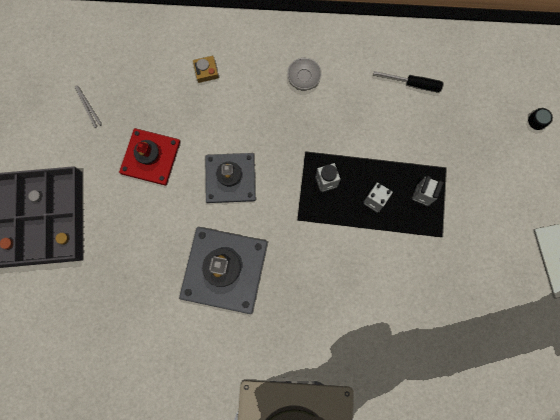

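View pics/side0.png

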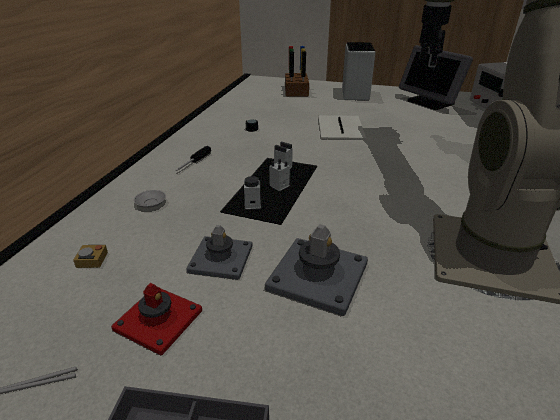

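The jaw head is the right-hand one at top (428,191), with two dark bars. The target stand is the smaller grey one at (231,178). I'll zoom in for yaw and centre.

Run:
```python
from h import *
c=manip.camera('top')
f=c['frame'][:,:,::-1]
a=cv2.resize(f[160:220,400:460],(390,390),interpolation=cv2.INTER_CUBIC)
b=cv2.resize(f[148:208,200:260],(390,390),interpolation=cv2.INTER_CUBIC)
cv2.imwrite('pics/z1.png',np.hstack([a,b]))
print(c['vertical_fov'],-R.from_rotvec(np.ravel(c['rvec'])).as_matrix().T@np.ravel(c['tvec']))
c=manip.camera('wrist');save(c,'w0.png')
for t in ['jaw_head_mid','post_seat','pad_head_mid','pin_head_mid']:
        print(t,[(round(d['p'],2),w(c,d['xyz']).round(3),proj(c,w(c,d['xyz'])).round()) for d in manip.search_frame(c,t)])
M=R.from_rotvec(np.ravel(c['rvec'])).as_matrix();print(-M.T@np.ravel(c['tvec']),M)
```

```text
44.45498271496467 [0.24452144 0.03366625 1.11296962]
jaw_head_mid []
post_seat []
pad_head_mid []
pin_head_mid []
[ 0.23269156 -0.5825148   0.37364362] [[ 0.27357226 -0.96185053 -0.00133211]
 [-0.92901184 -0.26459048  0.25870615]
 [-0.24918911 -0.06953728 -0.96595515]]
```

View pics/z1.png

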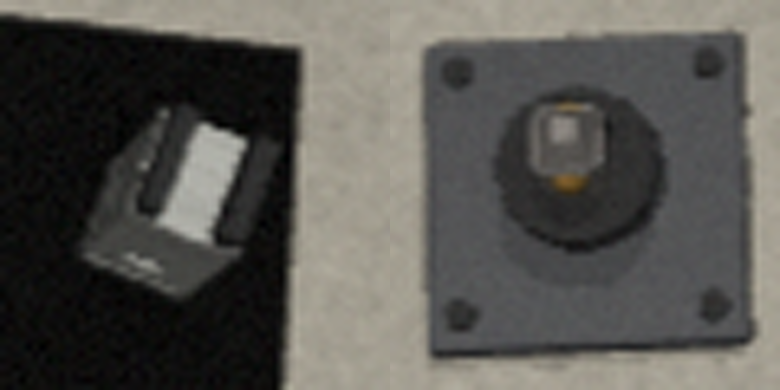

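View pics/w0.png

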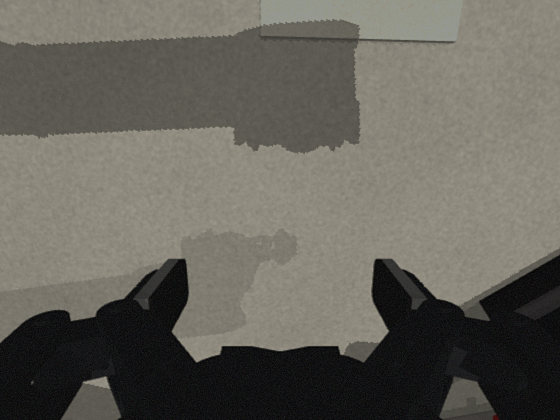

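Run:
```python
from h import *
c=manip.camera('top')
def px(x,y,ox,oy): return ((x+.5)/6.5-.5+ox,(y+.5)/6.5-.5+oy)
def ang(p,q): d=q-p; return np.degrees(np.arctan2(d[1],d[0])),np.linalg.norm(d)
P=lambda x,y,z:ray(c,*px(x,y,400,160),z)
print('bars',ang(P(160,218,.063),P(200,120,.063)),ang(P(212,240,.063),P(248,140,.063)))
print('bottom edge',ang(P(82,250,.003),P(182,300,.003)),P(82,250,.003),P(182,300,.003))
# top corners of bars at z .075
Q=lambda x,y,z:ray(c,*px(x,y,200-60,148),z)
Q=lambda x,y,z:ray(c,*px(x-390,y,200,148),z)
cs=[Q(425,45,.01),Q(738,35,.01),Q(752,345,.01),Q(432,355,.01)]
print([ang(cs[i],cs[(i+1)%4]) for i in range(4)],np.mean(cs,0)); print('top',Q(565,127,.085),'holes',np.mean([Q(457,72,.012),Q(708,63,.012),Q(713,306,.012),Q(460,315,.012)],0))
o=manip.get_obs()
T=R.from_quat(o['ee_rot']);
d=np.array([0.50,-0.25,0.25])-o['position'];print(T.inv().apply(d)*1000)
```

```text
bars (np.float64(-21.130424281197442), np.float64(0.036033059322268676)) (np.float64(-19.059914910723318), np.float64(0.036094867852317095))
bottom edge (np.float64(-114.53036619766608), np.float64(0.03733523912712106)) [ 0.52016593 -0.2346342   0.003     ] [ 0.50466525 -0.26859962  0.003     ]
[(np.float64(-84.77770592556448), np.float64(0.10826107002327057)), (np.float64(-173.45980276904822), np.float64(0.11015505932510324)), (np.float64(95.16298905888434), np.float64(0.10841256408798641)), (np.float64(6.462711632738887), np.float64(0.11003949231817037))] [0.54229532 0.17189494 0.01      ]
top [0.54362142 0.17122655 0.085     ] holes [0.54361136 0.1725547  0.012     ]
[ 413.01557516 -248.3362656   -10.67423914]
```

```bash
cat >> h.py <<'E'
def plan(goal,yaw,n):
    """rows from measured pose to goal pos & tool-x yaw(deg), tool down"""
    o=manip.get_obs(); p=np.array(o['position']); q=R.from_quat(o['ee_rot'])
    y=np.radians(yaw); g=R.from_matrix(np.array([[np.cos(y),np.sin(y),0],[np.sin(y),-np.cos(y),0],[0,0,-1]]))
    rv=(q.inv()*g).as_rotvec(); step=R.from_rotvec(rv/n); d=(np.asarray(goal)-p)/n
    print('from',p.round(4),'turn',rv.round(3),'tilt',q.as_matrix()[:,2].round(4),'clock',o['clock'],'F',np.round(o['ft_force'],1),'grip',round(o['grip_width'],3))
    print('; '.join(' '.join('%.2f'%v for v in q0.inv().apply(d)*1000)+' '+' '.join('%.4f'%v for v in rv/n) for q0 in [q*R.from_rotvec(rv/n*i) for i in range(n)]))
E
python3 - <<'E'
from h import *
plan([.493,-.243,.235],-23,10)
E
```

```text
from [ 0.1702 -0.6014  0.2393] turn [ 0.    -0.     0.677] tilt [ 0.e+00 -1.e-04 -1.e+00] clock 0.85 F [ 0.4 -0.6  0.3] grip 0.998
40.82 -25.70 0.43 0.0000 -0.0000 0.0677; 38.99 -28.40 0.43 0.0000 -0.0000 0.0677; 36.98 -30.97 0.43 0.0000 -0.0000 0.0677; 34.79 -33.40 0.43 0.0000 -0.0000 0.0677; 32.45 -35.68 0.43 0.0000 -0.0000 0.0677; 29.97 -37.80 0.43 0.0000 -0.0000 0.0677; 27.34 -39.74 0.43 0.0000 -0.0000 0.0677; 24.59 -41.50 0.43 0.0000 -0.0000 0.0677; 21.72 -43.07 0.43 0.0000 -0.0000 0.0677; 18.76 -44.44 0.43 0.0000 -0.0000 0.0677
```

>>> arm_command --targets "41 -26 0 0 0 0.068; 39 -28 0 0 0 0.068; 37 -31 0 0 0 0.068; 35 -33 0 0 0 0.068; 32 -36 0 0 0 0.068"

```text
clock: 1.48
position: [0.3327, -0.4211, 0.2395]
ee_rot: [0.999, -0.033, 0.0, 0.0]
ft_force: [0.2, -0.7, 0.3]
grip_width: 1.002
```

>>> arm_command --targets "30 -38 0 0 0 0.068; 27 -40 0 0 0 0.068; 25 -41 0 0 0 0.068; 22 -43 0 0 0 0.068; 19 -44 0 0 0 0.068"

```text
clock: 2.1
position: [0.4948, -0.243, 0.2396]
ee_rot: [0.979, -0.202, 0.0, 0.0]
ft_force: [0.9, -0.9, -0.7]
grip_width: 1.001
```

>>> arm_command --targets "0 0 0 0 0 0; 0 0 0 0 0 0"

```text
clock: 2.35
position: [0.4935, -0.2446, 0.2393]
ee_rot: [0.98, -0.201, -0.0, 0.0]
ft_force: [0.9, -0.9, 0.2]
grip_width: 1.002
```

Run:
```python
from h import *
plan([.493,-.243,.235],-23,1)
c=manip.camera('wrist');save(c,'w1.png')
for t in ['jaw_head_mid','pin_head_mid']:
        print(t,[(round(d['p'],2),w(c,d['xyz']).round(3),proj(c,w(c,d['xyz'])).round()) for d in manip.search_frame(c,t)])
```

```text
from [ 0.4935 -0.2446  0.2393] turn [ 0.     0.    -0.002] tilt [-3.e-04 -4.e-04 -1.e+00] clock 2.35 F [ 0.9 -0.9  0.2] grip 1.002
-1.13 -1.28 4.25 0.0005 0.0001 -0.0024
jaw_head_mid [(0.74, array([ 0.531, -0.256,  0.061]), array([[277., 156.]])), (0.21, array([ 0.514, -0.157,  0.067]), array([[195., 210.]]))]
pin_head_mid [(0.54, array([ 0.546, -0.053,  0.066]), array([[ 93., 220.]]))]
```

View pics/w1.png

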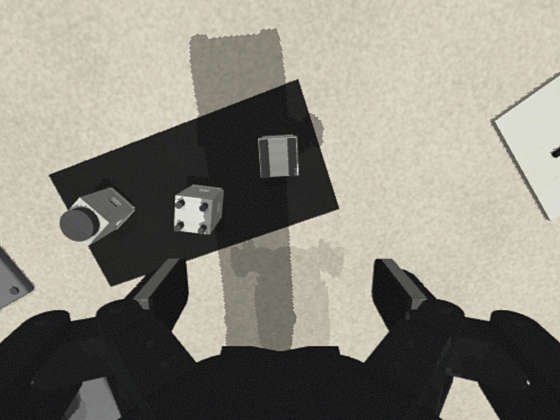

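The wrist view shows the jaw head at (278,157), its bars nearly vertical in the image, so the yaw is close. Zooming in to measure its centre.

Run:
```python
from h import *
c=manip.camera('wrist')
f=c['frame'][:,:,::-1]
cv2.imwrite('pics/z2.png',cv2.resize(f[125:190,245:310],(585,585),interpolation=cv2.INTER_CUBIC))
o=manip.get_obs(); print(proj(c,o['position']),K(c)[0,0])
```

```text
[[281.16042906 270.03208978]] 307.4169948868567
```

View pics/z2.png

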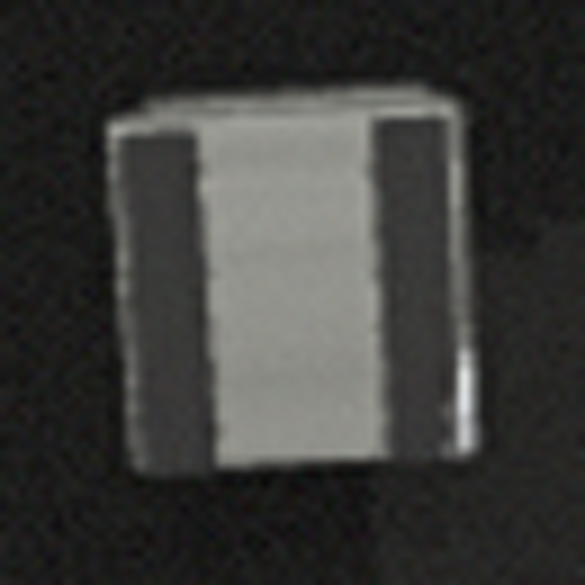

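Run:
```python
from h import *
c=manip.camera('wrist')
P=lambda x,y,z:ray(c,(x+.5)/9-.5+245,(y+.5)/9-.5+125,z)
a=[P(*q,.063) for q in [(108,122),(460,108),(477,458),(133,470)]]
for i in range(4):
    d=a[(i+1)%4]-a[i];print(np.degrees(np.arctan2(d[1],d[0])).round(1),np.linalg.norm(d).round(4))
print(np.mean(a,0),(a[0]+a[2])/2)
b=[P(*q,.075) for q in [(118,130),(447,118),(455,458),(140,472)]];print('bars',np.mean(b,0))
for i in range(4):
    d=b[(i+1)%4]-b[i];print(np.degrees(np.arctan2(d[1],d[0])).round(1),np.linalg.norm(d).round(4))
```

```text
-111.0 0.0384
160.4 0.0384
68.8 0.0388
-20.1 0.0382
[ 0.52967612 -0.25711017  0.063     ] [ 0.52961298 -0.25718028  0.063     ]
bars [ 0.53028845 -0.25696165  0.075     ]
-111.2 0.0346
158.9 0.0358
69.4 0.0342
-20.5 0.0361
```

Run:
```python
from h import *
plan([.5298,-.2571,.13],-20.5,3)
```

```text
from [ 0.4933 -0.2451  0.2394] turn [ 0.    -0.    -0.048] tilt [ 0.e+00 -4.e-04 -1.e+00] clock 2.6 F [-0.1  0.1  0. ] grip 0.995
12.76 -1.15 36.47 0.0001 -0.0001 -0.0160; 12.78 -0.94 36.47 0.0001 -0.0001 -0.0160; 12.79 -0.73 36.47 0.0001 -0.0001 -0.0160
```

>>> arm_command --targets "13 -1 36 0 0 -0.016; 13 -1 36 0 0 -0.016; 12.5 -1 37 0 0 -0.016; 0 0 0 0 0 0; 0 0 0 0 0 0"

```text
clock: 3.22
position: [0.5308, -0.2564, 0.1317]
ee_rot: [0.984, -0.178, 0.001, 0.0]
ft_force: [0.4, -0.7, -0.1]
grip_width: 1.002
```

Run:
```python
from h import *
plan([.5298,-.2571,.032],-20.5,4)
c=manip.camera('wrist');save(c,'w2.png')
```

```text
from [ 0.5308 -0.2564  0.1317] turn [ 0.    -0.001  0.001] tilt [ 1.1e-03 -6.0e-04 -1.0e+00] clock 3.225 F [ 0.4 -0.7 -0.1] grip 1.002
-0.19 0.25 24.93 0.0000 -0.0003 0.0002; -0.19 0.25 24.93 0.0000 -0.0003 0.0002; -0.18 0.25 24.93 0.0000 -0.0003 0.0002; -0.17 0.25 24.93 0.0000 -0.0003 0.0002
```

View pics/w2.png

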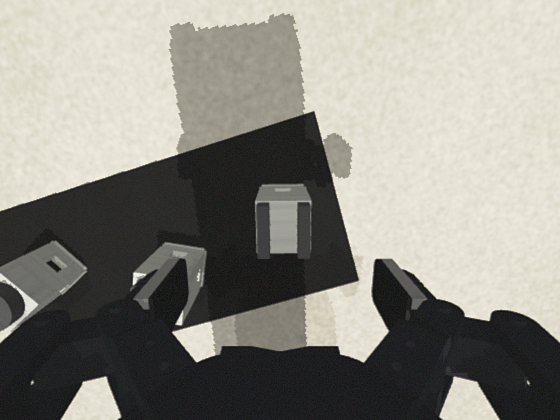

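>>> arm_command --targets "-1 1 25 0 0 0; 0 0 25 0 0 0; 0 0 25 0 0 0; 0 0 25 0 0 0; 0 0 0 0 0 0"

```text
clock: 3.9
position: [0.5287, -0.2566, 0.0304]
ee_rot: [0.984, -0.177, -0.001, -0.0]
ft_force: [-0.1, 0.0, -0.0]
grip_width: 1.0
```

>>> arm_command --targets "0 0 0 0 0 0; 0 0 0 0 0 0; 0 0 0 0 0 0; 0 0 0 0 0 0; 0 0 0 0 0 0" --grip 0 --squeeze 60

```text
clock: 4.53
position: [0.53, -0.2568, 0.0316]
ee_rot: [0.984, -0.177, 0.001, 0.0]
ft_force: [-0.8, -0.3, 6.7]
grip_width: 0.44
```

Run:
```python
from h import *
plan([.5298,-.2571,.2],-20.5,4)
c=manip.camera('wrist');save(c,'w3.png')
c=manip.camera('side');save(c,'s3.png')
```

```text
from [ 0.53   -0.2568  0.0316] turn [ 0.    -0.002  0.002] tilt [ 1.5e-03 -9.0e-04 -1.0e+00] clock 4.525 F [-0.8 -0.3  6.7] grip 0.44
0.05 0.09 -42.10 0.0001 -0.0004 0.0004; 0.04 0.09 -42.10 0.0001 -0.0004 0.0004; 0.02 0.08 -42.10 0.0001 -0.0004 0.0004; -0.00 0.08 -42.10 0.0001 -0.0004 0.0004
```

View pics/w3.png

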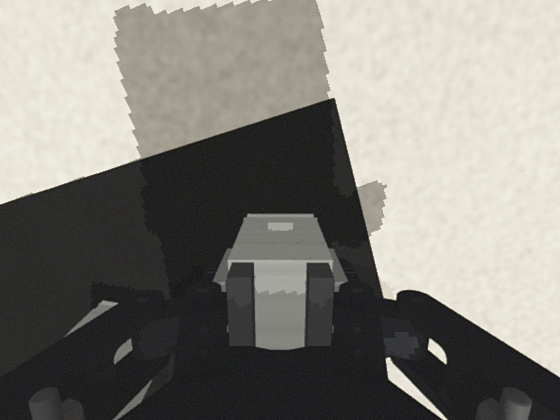

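Gripped (opening 37.6 mm). Lifting straight up.

>>> arm_command --targets "0 0 -15 0 0 0; 0 0 -35 0 0 0; 0 0 -40 0 0 0; 0 0 -40 0 0 0; 0 0 -30 0 0 0" --squeeze 80

```text
clock: 5.25
position: [0.5296, -0.2565, 0.1932]
ee_rot: [0.984, -0.177, 0.001, 0.0]
ft_force: [1.1, -0.3, -2.5]
grip_width: 0.437
```

Run:
```python
from h import *
plan([.52,.1715,.2],6,11)
c=manip.camera('wrist');save(c,'w4.png')
```

```text
from [ 0.5296 -0.2565  0.1932] turn [ 0.001 -0.002 -0.461] tilt [ 1.9e-03 -9.0e-04 -1.0e+00] clock 5.25 F [ 1.1 -0.3 -2.5] grip 0.437
-14.38 -36.17 -0.65 0.0001 -0.0002 -0.0419; -12.85 -36.74 -0.65 0.0001 -0.0002 -0.0419; -11.30 -37.25 -0.64 0.0001 -0.0002 -0.0419; -9.73 -37.69 -0.64 0.0001 -0.0002 -0.0419; -8.14 -38.06 -0.63 0.0001 -0.0002 -0.0419; -6.54 -38.37 -0.63 0.0001 -0.0002 -0.0419; -4.93 -38.61 -0.63 0.0001 -0.0002 -0.0419; -3.31 -38.78 -0.62 0.0001 -0.0002 -0.0419; -1.68 -38.89 -0.62 0.0001 -0.0002 -0.0419; -0.05 -38.92 -0.62 0.0001 -0.0002 -0.0419; 1.58 -38.89 -0.62 0.0001 -0.0002 -0.0419
```

View pics/w4.png

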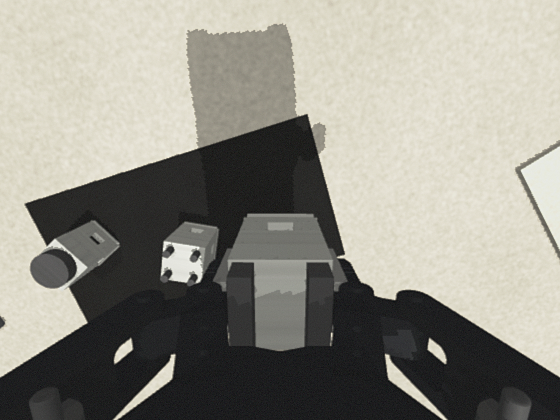

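Run:
```python
from h import *
plan([.465,.163,.2],6,11)
```

```text
from [ 0.531  -0.257   0.1971] turn [ 0.002 -0.007 -0.461] tilt [ 0.0063 -0.003  -1.    ] clock 5.3 F [ 1.8 -0.5  2.7] grip 0.434
-18.93 -33.70 -0.41 0.0002 -0.0006 -0.0419; -17.51 -34.46 -0.40 0.0002 -0.0006 -0.0419; -16.05 -35.16 -0.38 0.0002 -0.0006 -0.0419; -14.56 -35.81 -0.36 0.0002 -0.0006 -0.0419; -13.05 -36.38 -0.35 0.0002 -0.0006 -0.0419; -11.52 -36.90 -0.33 0.0002 -0.0006 -0.0419; -9.96 -37.35 -0.32 0.0002 -0.0006 -0.0419; -8.39 -37.73 -0.30 0.0002 -0.0006 -0.0419; -6.80 -38.05 -0.29 0.0002 -0.0006 -0.0419; -5.20 -38.30 -0.28 0.0002 -0.0006 -0.0419; -3.59 -38.49 -0.27 0.0002 -0.0006 -0.0419
```

>>> arm_command --targets "-19 -34 0 0 0 -0.042; -17.5 -34.5 0 0 0 -0.042; -16 -35 0 0 0 -0.042; -14.5 -36 0 0 0 -0.042; -13 -36 0 0 0 -0.042"

```text
clock: 5.92
position: [0.499, -0.0636, 0.1906]
ee_rot: [0.997, -0.072, 0.0, 0.0]
ft_force: [0.1, 0.4, -2.2]
grip_width: 0.436
```

>>> arm_command --targets "-11.5 -37 0 0 0 -0.042; -10 -37 0 0 0 -0.042; -8.5 -38 0 0 0 -0.042; -7 -38 0 0 0 -0.042; -5 -38 0 0 0 -0.042"

```text
clock: 6.55
position: [0.4684, 0.1271, 0.1905]
ee_rot: [0.999, 0.033, 0.0, 0.0]
ft_force: [0.4, 0.5, -2.3]
grip_width: 0.436
```

>>> arm_command --targets "-3.5 -38 0 0 0 -0.042; 0 0 0 0 0 0; 0 0 0 0 0 0; 0 0 0 0 0 0"

```text
clock: 7.05
position: [0.4634, 0.1618, 0.1902]
ee_rot: [0.999, 0.052, -0.0, 0.0]
ft_force: [-0.2, 0.1, -2.2]
grip_width: 0.44
```

Run:
```python
from h import *
plan([.465,.163,.2],6,1)
c=manip.camera('wrist');save(c,'w5.png')
f=c['frame'][:,:,::-1]
cv2.imwrite('pics/z5.png',cv2.resize(f[60:220,200:360],(640,640),interpolation=cv2.INTER_CUBIC)[:600])
print(proj(c,[[.5435,.1715,.085],[.5435,.1715,.045]]))
for t in ['jaw_head_mid','post_seat']:
        print(t,[(round(d['p'],2),w(c,d['xyz']).round(3),proj(c,w(c,d['xyz'])).round()) for d in manip.search_frame(c,t)])
```

```text
from [0.4634 0.1618 0.1902] turn [ 0.  0. -0.] tilt [-0.e+00 -5.e-04 -1.e+00] clock 7.05 F [-0.2  0.1 -2.2] grip 0.44
1.75 -1.01 -9.76 0.0005 0.0001 -0.0004
[[279.83205367 108.00955009]
 [279.86471394 111.18886347]]
jaw_head_mid [(0.55, array([0.477, 0.167, 0.222]), array([[273., 273.]]))]
post_seat [(0.85, array([0.571, 0.342, 0.016]), array([[99., 61.]])), (0.71, array([0.543, 0.174, 0.015]), array([[277., 113.]])), (0.61, array([0.405, 0.221, 0.022]), array([[219., 245.]]))]
```

View pics/w5.png

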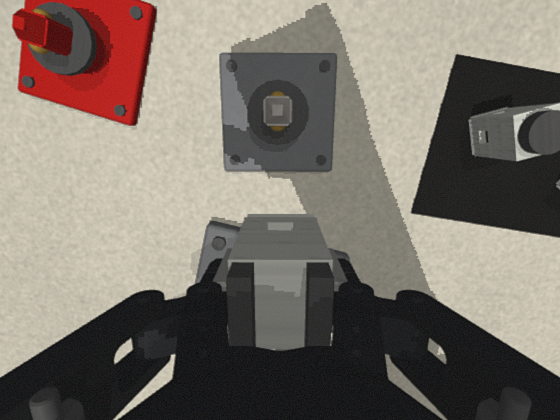

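View pics/z5.png

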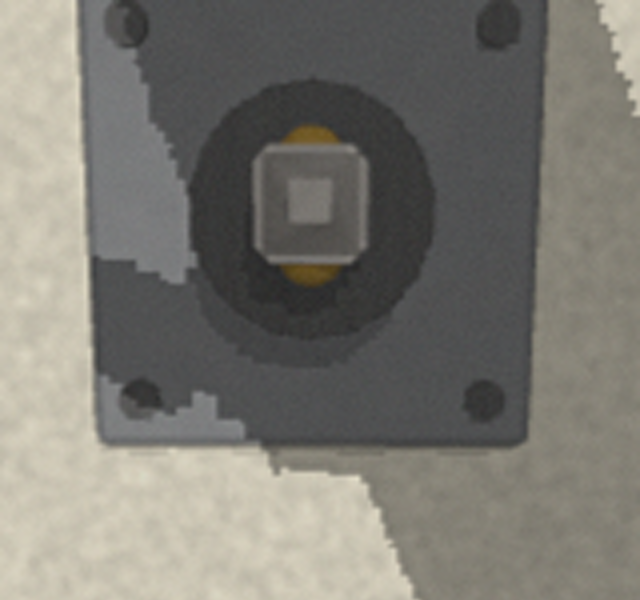

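Run:
```python
from h import *
c=manip.camera('wrist')
f=c['frame'][:,:,::-1]
cv2.imwrite('pics/z6.png',cv2.resize(f[205:355,205:355],(600,600),interpolation=cv2.INTER_CUBIC))
P=lambda x,y,z:ray(c,(x+.5)/4-.5+200,(y+.5)/4-.5+60,z)
print('top',P(311,201,.085),'sh',P(310,204,.073),'holes',np.mean([P(127,22,.012),P(498,22,.012),P(484,401,.012),P(140,401,.012)],0),'collar',P(312,209,.045))
for q in [((252,204),(368,204)),((310,143),(310,265))]: print(np.linalg.norm(P(*q[0],.073)-P(*q[1],.073)))
a,b=P(140,441,.01),P(520,441,.01);print(np.degrees(np.arctan2(*(b-a)[:2])))
o=manip.get_obs();T=R.from_quat(o['ee_rot']);p=np.array(o['position'])
rim=.1902-.0286
for off in (-2,0,2):
    loc=lambda x,y,h:np.array([p[0],p[1],0])+T.apply([x+off/1e3,y,0])*[1,1,0]+[0,0,p[2]-.0286+h]
    print(off,proj(c,[loc(.019,-.019,0),loc(.019,.019,0),loc(.019,-.019,.06),loc(.019,.019,.06),loc(.018,-.0175,.072),loc(.018,.0175,.072)]).round(1).tolist())
```

```text
top [0.54204722 0.173406   0.085     ] sh [0.54217858 0.17371975 0.073     ] holes [0.54230167 0.17377282 0.012     ] collar [0.54277885 0.17361273 0.045     ]
0.022570623367959595
0.022577076477072522
173.92797094780232
-2 [[247.3, 220.0], [316.1, 220.1], [230.3, 266.6], [334.8, 266.8], [229.3, 285.2], [336.3, 285.4]]
0 [[247.2, 216.5], [316.2, 216.6], [230.1, 261.5], [335.0, 261.7], [229.0, 279.6], [336.6, 279.8]]
2 [[247.1, 213.0], [316.3, 213.1], [229.9, 256.4], [335.3, 256.6], [228.8, 274.0], [336.9, 274.2]]
```

View pics/z6.png

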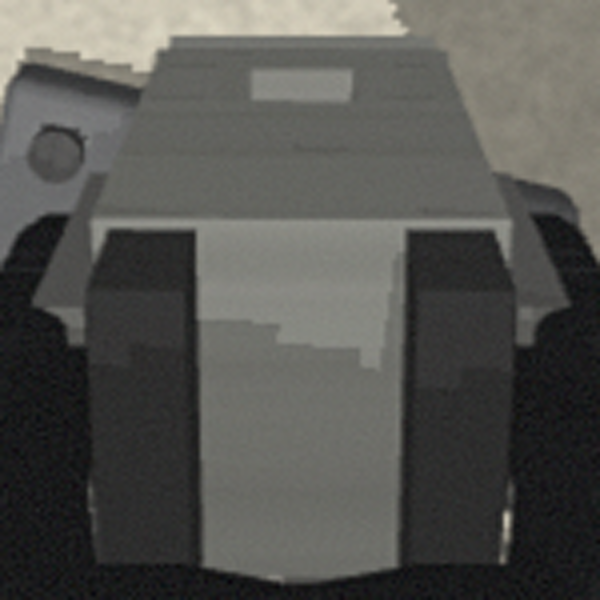

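Run:
```python
from h import *
plan([.5414,.1733,.15],6,3)
```

```text
from [0.4634 0.1621 0.1903] turn [ 0. -0.  0.] tilt [ 1.e-04 -1.e-04 -1.e+00] clock 7.25 F [ 0.  -0.1 -1.5] grip 0.436
26.25 -0.99 13.43 0.0001 -0.0000 0.0000; 26.25 -0.99 13.43 0.0001 -0.0000 0.0000; 26.25 -0.99 13.43 0.0001 -0.0000 0.0000
```

>>> arm_command --targets "26 -1 13 0 0 0; 26 -1 13 0 0 0; 26.5 -1 14 0 0 0; 0 0 0 0 0 0; 0 0 0 0 0 0"

```text
clock: 7.88
position: [0.5406, 0.1739, 0.1503]
ee_rot: [0.999, 0.053, -0.0, -0.0]
ft_force: [-0.3, -0.4, -0.5]
grip_width: 0.438
```

Run:
```python
from h import *
plan([.5414,.1733,.1],6,1)
c=manip.camera('side');save(c,'s7.png')
f=c['frame'][:,:,::-1]
cv2.imwrite('pics/s7z.png',cv2.resize(f[140:290,150:300],(600,600),interpolation=cv2.INTER_CUBIC))
c=manip.camera('top')
cv2.imwrite('pics/t7z.png',cv2.resize(c['frame'][140:220,190:270,::-1],(560,560),interpolation=cv2.INTER_CUBIC))
```

```text
from [0.5406 0.1739 0.1503] turn [-0.     0.     0.001] tilt [-5.e-04  1.e-04 -1.e+00] clock 7.875 F [-0.3 -0.4 -0.5] grip 0.438
0.72 0.72 50.34 -0.0001 0.0005 0.0011
```

View pics/s7z.png

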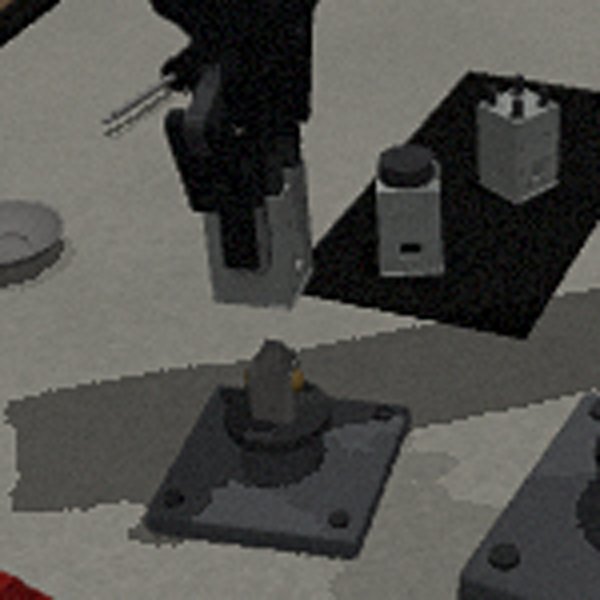

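The side view shows the head upright and directly above the smaller grey post. Descending to partial engagement.

>>> arm_command --targets "0.5 0.5 15 0 0 0; 0 0 15 0 0 0; 0 0 12 0 0 0; 0 0 8 0 0 0; 0 0 0 0 0 0"

```text
clock: 8.6
position: [0.5412, 0.1734, 0.0996]
ee_rot: [0.999, 0.053, -0.001, 0.0]
ft_force: [-0.2, -0.1, -1.8]
grip_width: 0.431
```

Run:
```python
from h import *
plan([.5414,.1733,.0736],6,1)
c=manip.camera('side');save(c,'s8.png')
f=c['frame'][:,:,::-1]
cv2.imwrite('pics/s8z.png',cv2.resize(f[140:290,150:300],(600,600),interpolation=cv2.INTER_CUBIC))
```

```text
from [0.5412 0.1734 0.0996] turn [0.    0.001 0.001] tilt [-1.e-03 -2.e-04 -1.e+00] clock 8.6 F [-0.2 -0.1 -1.8] grip 0.431
0.20 0.07 25.98 0.0001 0.0011 0.0012
```

View pics/s8z.png

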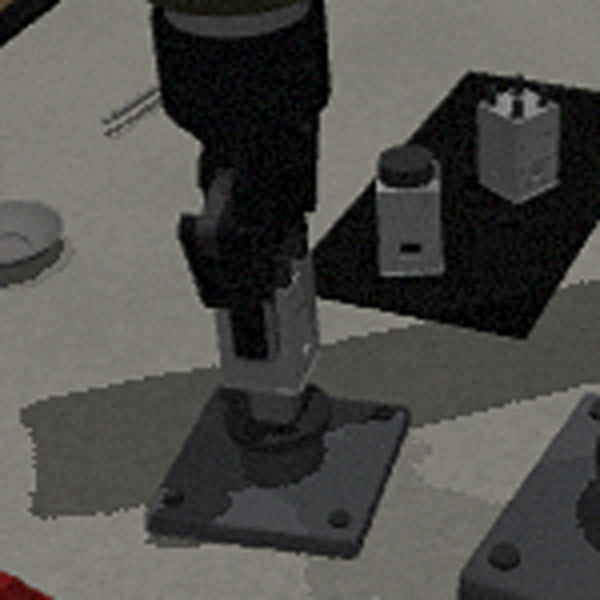

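The head is on the post with no side force. Pushing down in steps.

>>> arm_command --targets "0 0 6 0 0 0; 0 0 5 0 0 0; 0 0 4 0 0 0; 0 0 3 0 0 0; 0 0 3 0 0 0" --squeeze 100

```text
clock: 9.28
position: [0.5416, 0.1737, 0.0795]
ee_rot: [0.999, 0.053, 0.0, -0.0]
ft_force: [-6.7, -1.4, -4.1]
grip_width: 0.43
```

>>> arm_command --targets "0 0 2 0 0 0; 0 0 2 0 0 0; 0 0 1 0 0 0; 0 0 0 0 0 0"

```text
clock: 9.78
position: [0.5415, 0.1733, 0.0742]
ee_rot: [0.999, 0.053, -0.0, 0.0]
ft_force: [0.0, 0.0, -1.8]
grip_width: 0.432
```

Run:
```python
from h import *
plan([.5414,.1733,.0736],6,1)
c=manip.camera('side');save(c,'s9.png')
f=c['frame'][:,:,::-1]
cv2.imwrite('pics/s9z.png',cv2.resize(f[140:290,150:300],(600,600),interpolation=cv2.INTER_CUBIC))
```

```text
from [0.5415 0.1733 0.0742] turn [0.    0.    0.001] tilt [-2.e-04 -3.e-04 -1.e+00] clock 9.775 F [ 0.   0.  -1.8] grip 0.432
-0.08 -0.02 0.59 0.0002 0.0003 0.0010
```

View pics/s9z.png

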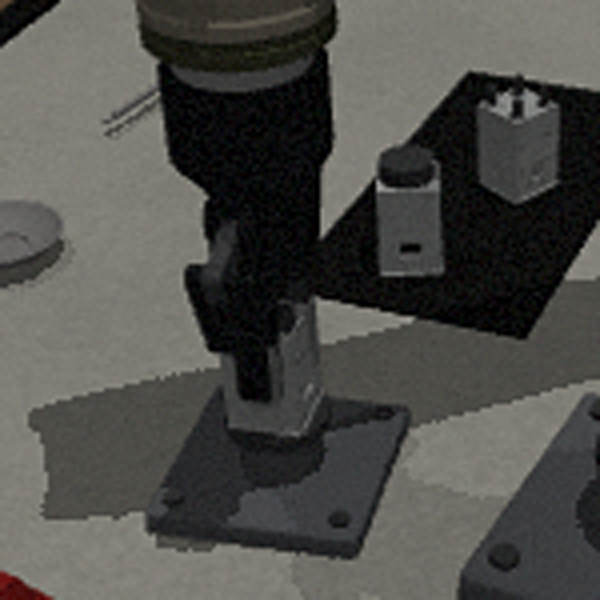

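It is past the balls. I'll press a little further to confirm the collar stops it.

>>> arm_command --targets "0 0 1 0 0 0; 0 0 1 0 0 0; 0 0 0 0 0 0"

```text
clock: 10.2
position: [0.5417, 0.1734, 0.0736]
ee_rot: [0.999, 0.053, 0.0, 0.0]
ft_force: [-5.6, -3.1, 12.5]
grip_width: 0.437
```

>>> arm_command --targets "0 0 1.5 0 0 0; 0 0 0 0 0 0; 0 0 0 0 0 0"

```text
clock: 10.58
position: [0.5418, 0.1735, 0.0735]
ee_rot: [0.999, 0.053, 0.0, 0.001]
ft_force: [-13.0, -5.3, 28.0]
grip_width: 0.433
```

Hard stop at exactly the predicted home height (28 N, no further travel). I'll ease off, release and check.

>>> arm_command --targets "0 0 -2 0 0 0; 0 0 -0.5 0 0 0; 0 0 0 0 0 0"

```text
clock: 10.95
position: [0.5418, 0.1734, 0.0737]
ee_rot: [0.999, 0.053, 0.0, 0.0]
ft_force: [-3.6, -2.1, 6.8]
grip_width: 0.434
```

>>> arm_command --targets "0 0 0 0 0 0; 0 0 0 0 0 0; 0 0 0 0 0 0; 0 0 0 0 0 0; 0 0 0 0 0 0" --grip 85

```text
clock: 11.58
position: [0.5415, 0.1734, 0.0732]
ee_rot: [0.999, 0.053, -0.0, 0.0]
ft_force: [-0.1, 0.1, -0.2]
grip_width: 0.993
```

>>> arm_command --targets "0 0 -15 0 0 0; 0 0 -30 0 0 0; 0 0 -40 0 0 0; 0 0 -40 0 0 0; -40 0 -10 0 0 0"

```text
clock: 12.2
position: [0.5037, 0.17, 0.212]
ee_rot: [0.999, 0.053, 0.003, -0.001]
ft_force: [-0.9, 0.2, -0.1]
grip_width: 0.997
```

>>> arm_command --targets "-40 0 0 0 0 0; 0 0 0 0 0 0; 0 0 0 0 0 0"

```text
clock: 12.58
position: [0.4626, 0.165, 0.2093]
ee_rot: [0.999, 0.053, 0.001, 0.0]
ft_force: [-0.3, -0.2, -0.5]
grip_width: 0.996
```

Run:
```python
from h import *
plan([.5414,.1733,.0736],6,1)
c=manip.camera('side');f=c['frame'][:,:,::-1]
a=cv2.resize(f[180:280,160:260],(400,400),interpolation=cv2.INTER_CUBIC)
c=manip.camera('wrist');b=cv2.resize(c['frame'][40:240,180:380,::-1],(400,400),interpolation=cv2.INTER_CUBIC)
cv2.imwrite('pics/fin.png',np.hstack([a,b]))
o=np.array([.5421,.1736]);y=np.radians(6);X=np.array([np.cos(y),np.sin(y)]);Y=np.array([-X[1],X[0]])
for z in (.105,.045):
  print(z,((proj(c,[list(o+.019*(i*X+j*Y))+[z] for i,j in [(1,1),(1,-1),(-1,-1),(-1,1)]])-[180,40])*2+[400,0]).round().tolist())
```

```text
from [0.4626 0.165  0.2093] turn [ 0.    -0.002  0.001] tilt [ 1.8e-03 -2.0e-04 -1.0e+00] clock 12.575 F [-0.3 -0.2 -0.5] grip 0.996
79.02 -0.03 135.79 0.0004 -0.0018 0.0010
0.105 [[550.0, 83.0], [656.0, 83.0], [653.0, 192.0], [552.0, 192.0]]
0.045 [[561.0, 103.0], [644.0, 103.0], [643.0, 190.0], [562.0, 189.0]]
```

View pics/fin.png

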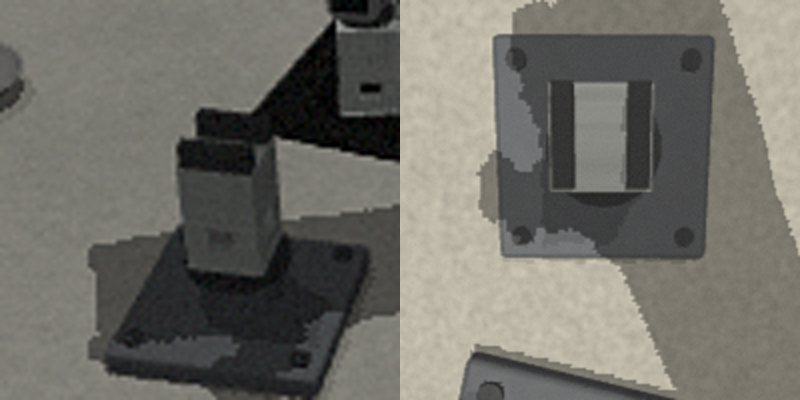

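The head sits upright on the collar. Its outline at (550–655, 82–192) matches the home prediction within about 1 mm. Nothing is touching the robot, so I'm handing in.

```bash
python3 -c "
from h import *
print(manip.hand_in())"
```

```text
the job is handed in; nothing more can be done
None
```

The jaw head is fully home on the post of the smaller grey stand, released, and the job is handed in at about 12.7 s of the 38 s allowed. No verdict was reported.

- **Grasp:** I picked up the jaw head, the right-hand one on the mat, across its flat sides. The gripper closed to about 37.5 mm on the 38 mm block.
- **Push home:** Still held, it went over the post past the spring balls to a hard stop. The TCP stood at 0.0735 m against a predicted home of 0.0736 m. It did not move further at 28 N.
- **Final checks:** After release and retreat, the side and wrist pictures show the head upright on the collar. Its outline is within about 1 mm of the predicted home position. Tool force was near zero with the gripper open and clear.
- **Other heads:** The pad and pin heads stood in their places in the side view taken during the push. I did not measure their positions again afterwards.
- **Disagreements:** The top and wrist cameras differed by about 2 mm on where the post stands. I used the wrist value, and the head went on with no side force at first. At the hard stop the sideways force was 13 N, and it was gone after release.

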